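# Hold the reference cell in the photometer beam

### The job

Slide the photometer's lamp shutter fully open by its orange knob. Then take the red-stoppered glass cell out of the rack, touching it with the fingers on its two frosted faces only (never on the polished windows or the stopper), carry it without bumping it, and finish while holding it still and upright in the gap of the photometer, centred on the light path, its polished windows facing the lamp and the detector, held by the fingers alone. Leave the other two cells and everything else on the bench where they stand.

Things in the scene. Friction and masses are not known exactly. Their poses are not given: they have to be found in the camera images.
- cell_red: amber glass cell, red stopper, 12.5 (x) x 22.5 (y) x 45 mm tall, about 30 g; the 9 x 16 x 7 mm stopper is on top (52 mm in all). Origin: centre of underside, z up. Frosted matt white faces look along +-x, 12.5 mm apart, 22.5 mm wide: grip here. Polished amber windows look along +-y, 22.5 mm apart: do not touch. Both ways round are alike. Lowest 14 mm sit in a rack pocket
- cell_red_mid (a point): centre of the red-stoppered cell, 22.5 mm above its underside: the point that belongs on the light path
- cell_blue: another cell of the same shape, light blue glass, blue stopper; stays in the rack
- cell_white: another cell of the same shape, colourless glass, white stopper; stays in the rack
- rack: fixed white block, 52 (x) x 170 (y) x 18 mm tall, origin at the centre of its underside; three pockets in a row along its y at -50, 0, +50 mm, each 14.5 x 24.5 mm, 14 mm deep (1 mm clearance round a cell, floor 4 mm above the bench); the cells stand with their y along the row, any cell in any pocket
- photometer: fixed; origin on the bench under the middle of its gap, light path along its y. Base 90 (x) x 270 (y) x 10 mm; white lamp house 80 mm in x, y -141 to -45 mm; grey detector house 70 mm in x, y 48 to 118 mm; both tops at z 100 mm. The gap between shutter blade and detector nose is free from y = -37 to +35 mm, open above, in front and behind
- beam_mid (a point): middle of the gap on the light path, 80 mm above the bench, straight over the photometer's origin; axes as the photometer's: y along the light path, z up
- shutter (a joint): shutter slide, m: 0 closed, 0.030 fully open (end stop); it moves along the photometer's +x, has 1.5 N of friction and stays where it is left. Its blade, 26 mm wide, hangs before the lamp nose
- shutter_knob (a point): centre of the top of the orange shutter knob on the lamp house: upright, 15 mm in diameter, from 106 to 131 mm above the bench; moves with the shutter. The lamp house's top under it is at 100 mm, the blade's strap and two low end stops on it reach 106 mm
- wash_bottle: wash bottle, bystander, 206 mm tall, origin under it
- beaker: glass beaker, bystander, 54 mm wide and 68 mm tall, origin under it
- flask: conical flask with a red bung, bystander, 63 mm wide and 107 mm tall, origin under it
- timer: white lab timer, bystander, 37 x 66 x 62 mm, origin under it
- carton: small brown carton, bystander, 40 x 60 x 30 mm, origin under it
- vial: brown vial with a black cap, bystander, 23 mm wide and 51 mm tall, origin under it

How it is judged:
By the outcome, as a careful person would: the job done as asked, in the order asked, and still so for the second after the job is handed in, while the arm keeps its last pose, push and grip.
It also fails if it takes over 48 s, if anything falls off the work surface, if the arm or the gripper's body presses on something with over 40 N, if the wrist force passes 120 N, or if a joint passes its speed limit or range.

### The arm

A 6-joint arm with a two-finger parallel gripper is mounted at the origin on a cart in front of the work surface, level with it; the furniture and walls round the work are solid. World frame = base frame: x ahead of the robot, y to its left, z up, the work surface at z = 0. Lengths are in m, angles in rad, forces in N, time in s.
With the tool pointing down it reaches from about 0.325 to 0.775 m from the base axis. Payload 5.5 kg.
Tool frame: the origin (TCP) lies at the very end of the fingers, on their centre line; the grasp point (between the pads) lies hold_point_z behind it (hold_point_z is the distance from the TCP to the grasp point, in m); z points along the fingers, y is the line along which they close (so a half turn about z gives the same grasp; the last joint's range is limited). The gripper opens to 88 mm and grips with 3 to 60 N. Pads are 20 mm wide; open, the fingers measure 115 mm over their backs; the gripper's body (75 mm by 178 mm) begins 61 mm behind the grasp point.
Start: joints at [-1.337, 0.091, 1.231, -0, 1.82, -0.057], TCP at [0.172, -0.575, 0.223] pointing down, gripper open.
Joint ranges: [-2.87, 2.87], [-0.86, 2.18], [0.17, 2.46], [-1.51, 4.65], [0.06, 2.69], [-2.65, 2.65]. Speed limits (rad/s): [2.57, 2.57, 3.01, 3.14, 3.14, 3.14].

### API

Orientations are given as a unit quaternion [x, y, z, w].
In Python, from station import * gives the robot as it stands.
- The arm moves only by the shell command python3 -m jog 'ROWS'. ROWS is text: rows parted by semicolons, each of 7 numbers parted by spaces: the shift along the world's x, y, z in cm, then the turn, a rotation vector about the world's x, y, z in degrees, then the finger opening in cm, from 0 to 8.78. A call has 1 to 12 rows; each row shifts and turns the commanded pose from where the row before left it; what a row does not reach is not made up. A row lasts 1/8 s, in which the tool goes at most 62.5 mm and 10.7 degrees, less where a joint would pass 70% of its speed; a pose out of reach is approached as far as the arm can. A call with a gripper value outside its range is refused whole. The fingers move at their own pace and stop on an object; the grip force is fixed at half the most. Time passes only in rows, so rows that do not move let the fingers close. It gives the time, the measured TCP pose, the force, the opening and the grip force at its end, in the units of the state.
- read_state(): the state, without advancing time (a new reading comes with each control period).
- get_image(name): name is "scene" or "top"; returns (picture, depth): 384x512x3 uint8, red, green, blue; 384x512 float32, m along the optical axis (not along the pixel's ray), 0 where there is no reading.
- camera_info(name): a dict with "mtx" (3x3 intrinsics, pixels), "origin" and "orientation" of the camera in the world. Camera axes: x right, y down, z forward; pixel columns grow to the right and rows downward; lengths in m; the calibration is good to about 2 mm. A picture is of the moment at which its call begins. camera_info takes no time and is no camera call.
- sign_off(): hands the job in; it is judged then, once.
The state is a dict: "time": time; "joints": joint angles; "dq": joint speeds; "tau": joint torques, N m; "ee_pos": TCP position; "ee_rot": TCP orientation; "contact_force": force on the tool from outside, world axes, zero at the start; "ft_torque": the same for the moment, N m; "grip_width": opening from 0.0 (shut) to 1.0 (fully open); "gripper_force": force on a finger pad.
Only numpy, scipy, OpenCV 4.12 (cv2) and the standard library are available. Lean on these libraries where they do the work, as an engineer would, in place of code of your own. Each camera call takes 0.05 s, during which the arm holds its last target. There are 200 camera calls.

## Working session

There is one attempt and no reset: what is moved stays moved. The work goes in short steps, Python scripts to look and compute and a shell command to move; the robot and the scene stay as the last step left them, time stands still between calls to the robot, and variables do not carry over. Pictures are saved under pics/ and viewed, at most 10 in all, crops included, and the job is handed in when it is done.

```bash
ls; mkdir -p pics
cat > h.py <<'E'
from station import *
import numpy as np, cv2
from scipy.spatial.transform import Rotation as R
def cam(n):
    c=camera_info(n); return np.array(c["mtx"]),np.array(c["origin"]),c["orientation"]
def rot(o):
    o=np.array(o); return o if o.shape==(3,3) else R.from_quat(o).as_matrix()
def plane(n,uv,z):
    K,o,q=cam(n); d=(rot(q)@np.linalg.inv(K)@np.c_[np.atleast_2d(uv),np.ones(len(np.atleast_2d(uv)))].T).T
    return o+d*((z-o[2])/d[:,2])[:,None]
def cloud(n,dep):
    K,o,q=cam(n); v,u=np.mgrid[:dep.shape[0],:dep.shape[1]]
    d=np.stack([u,v,np.ones_like(u)],-1)@np.linalg.inv(K).T
    return o+(d*dep[...,None])@rot(q).T
E
python3 - <<'E'
from h import *
for n in("scene","top"):
    im,d=get_image(n); np.savez(f"pics/{n}0.npz",im=im,d=d); cv2.imwrite(f"pics/{n}0.png",im[:,:,::-1]); print(camera_info(n))
s=read_state(); print({k:np.round(v,3) for k,v in s.items()})
print([k for k in dir() if 'hold' in k])
E
```

```text
pics
{'mtx': array([[435.09568491,   0.        , 261.22025008],
       [  0.        , 435.09568491, 192.52045633],
       [  0.        ,   0.        ,   1.        ]]), 'origin': array([-0.51207251, -0.74921578,  1.10247928]), 'orientation': array([ 0.79058178, -0.41812024,  0.21313478, -0.39335668])}
{'mtx': array([[379.75554606,   0.        , 249.01835107],
       [  0.        , 379.75554606, 190.19607475],
       [  0.        ,   0.        ,   1.        ]]), 'origin': array([ 0.46092918, -0.02615059,  1.30701777]), 'orientation': array([ 0.71447542, -0.69763309,  0.02926297, -0.04445933])}
{'time': np.float64(0.1), 'joints': array([-1.337,  0.092,  1.232, -0.   ,  1.82 , -0.057]), 'dq': array([-0.001, -0.002, -0.004, -0.001, -0.001, -0.   ]), 'tau': array([ 2.0000e-03, -4.4786e+01, -4.0757e+01,  7.0000e-02,  2.8000e-02,
       -0.0000e+00]), 'ee_pos': array([ 0.172, -0.575,  0.222]), 'ee_rot': array([ 0.989,  0.145, -0.   , -0.001]), 'contact_force': array([ 0.31 , -1.111, -0.015]), 'ft_torque': array([-0.026,  0.026,  0.023]), 'gripper_force': np.float64(0.0), 'grip_width': np.float64(1.001)}
['hold_point_z']
```

View pics/top0.png

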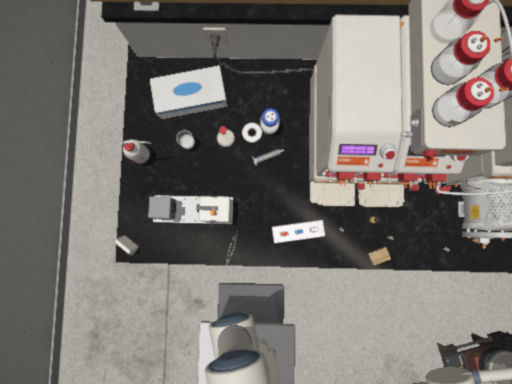

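View pics/scene0.png

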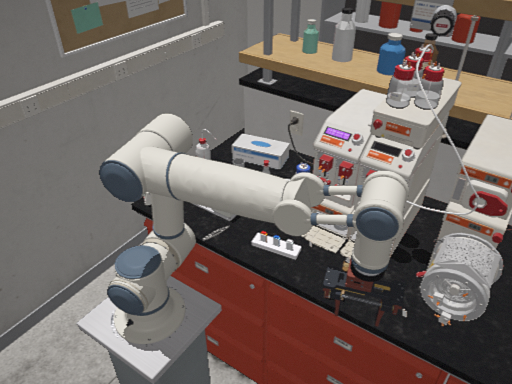

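The top view shows the rack at about (299,231), with the red stopper at its left end near (284,233). The photometer lies across (150–233, 210), with its grey detector on the left, the white lamp house on the right and the orange knob near (212,212). The arm blocks part of the scene view. Next I'll measure these.

Run:
```python
from h import *
f=np.load("pics/top0.npz"); im,d=f["im"],f["d"]; P=cloud("top",d)
c=cv2.resize(im[180:265,110:345],None,fx=3.4,fy=3.4,interpolation=cv2.INTER_CUBIC); cv2.imwrite("pics/crop1.png",c[:,:,::-1])
hsv=cv2.cvtColor(im,cv2.COLOR_RGB2HSV); H,S,V=[hsv[...,i].astype(int) for i in range(3)]
roi=np.zeros(H.shape,bool); roi[185:260,112:345]=1
def rep(name,m,z):
    n,l,st,ce=cv2.connectedComponentsWithStats((m&roi).astype(np.uint8))
    for i in range(1,n):
        if st[i,4]>=6:
            q=P[l==i]; print(name,st[i],ce[i].round(1),"plane",plane("top",ce[i],z)[0].round(4),"depthmed",np.median(q,0).round(3))
rep("red",((H<6)|(H>172))&(S>140)&(V>90),.056)
rep("orange",(H>=6)&(H<20)&(S>140)&(V>120),.131)
rep("blue",(H>100)&(H<125)&(S>100)&(V>60),.056)
def rect(name,m,z):
    n,l,st,ce=cv2.connectedComponentsWithStats((m&roi).astype(np.uint8))
    i=1+np.argmax(st[1:,4]); r=cv2.minAreaRect(np.argwhere(l==i)[:,::-1].astype(np.float32)); b=plane("top",cv2.boxPoints(r),z)
    print(name,st[i],b.round(4).tolist(),"mean",b.mean(0).round(4),"sides",np.linalg.norm(b[1]-b[0]).round(4),np.linalg.norm(b[2]-b[1]).round(4))
right=np.zeros_like(roi); right[:,265:335]=1
rect("rack",(P[...,2]>.008)&right,.018)
left=np.zeros_like(roi); left[:,140:240]=1
rect("lamp",(P[...,2]>.09)&left&(np.arange(512)[None]>188),.1)
rect("det",(P[...,2]>.09)&left&(np.arange(512)[None]<185),.1)
```

```text
red [283 233   3   2   6] [284.  233.5] plane [ 0.4519 -0.1154  0.056 ] depthmed [ 0.452 -0.115  0.055]
orange [211 210   4   5  13] [212.2 212.1] plane [0.5129 0.1131 0.131 ] depthmed [0.513 0.114 0.132]
blue [296 230   6   3  14] [298.8 231.3] plane [ 0.4603 -0.1635  0.056 ] depthmed [ 0.461 -0.164  0.056]
rack [273 221  52  22 783] [[0.4713, -0.079, 0.018], [0.4994, -0.2469, 0.018], [0.4457, -0.2549, 0.018], [0.4177, -0.0877, 0.018]] mean [ 0.4585 -0.1671  0.018 ] sides 0.1702 0.0543
lamp [196 197  34  25 771] [[0.5612, 0.1705, 0.1], [0.5637, 0.0648, 0.1], [0.4873, 0.0625, 0.1], [0.4847, 0.1675, 0.1]] mean [0.5242 0.1163 0.1   ] sides 0.1057 0.0764
det [149 196  27  23 507] [[0.491, 0.32, 0.1], [0.5612, 0.32, 0.1], [0.5588, 0.2361, 0.1], [0.4887, 0.2366, 0.1]] mean [0.5249 0.2782 0.1   ] sides 0.0703 0.0839
```

View pics/crop1.png

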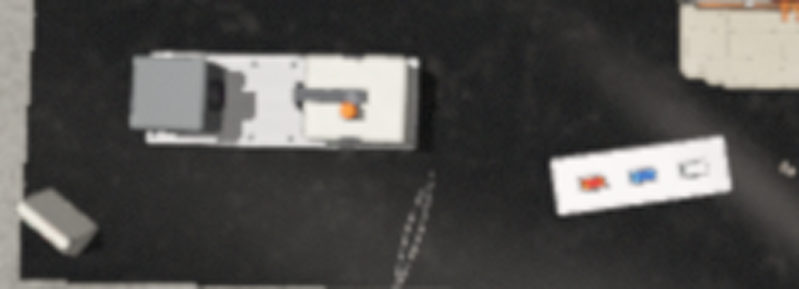

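The crop confirms the layout: rack with red, blue and white stoppers from left to right, and the knob at about (350,110) in the crop, closed at the front side. I'll refine the photometer and rack edges at subpixel level from this same picture.

Run:
```python
from h import *
print("hold",hold_point_z)
f=np.load("pics/top0.npz"); im,d=f["im"],f["d"]
g=cv2.cvtColor(im,cv2.COLOR_RGB2GRAY).astype(float)
def edges(prof):  # strongest gradients, subpixel
    gr=np.diff(prof); out=[]
    for i in np.argsort(-abs(gr))[:5]:
        w=gr[max(0,i-1):i+2]; out.append((round(max(0,i-1)+.5+np.sum(np.arange(len(w))*abs(w))/abs(w).sum(),2),int(gr[i])))
    return sorted(out)
for c in(190,192,194,196): print("col",c,[(r+190,k) for r,k in edges(g[190:232,c])])
for c in(205,222,226): print("lampcol",c,[(r+190,k) for r,k in edges(g[190:232,c])])
for c in(153,160,167): print("detcol",c,[(r+190,k) for r,k in edges(g[190:232,c])])
for r in(202,206,217): print("row",r,[(c+140,k) for c,k in edges(g[r,140:182])],[(c+190,k) for c,k in edges(g[r,190:240])])
print(g[206,144:236].astype(int).tolist())
print(im[228:238,276:322].mean(-1).astype(int).tolist())
```

```text
hold 0.0187
col 190 [(np.float64(195.18), 37), (np.float64(195.6), 96), (np.float64(195.9), 55), (np.float64(222.66), -105), (np.float64(222.84), -48)]
col 192 [(np.float64(195.22), 37), (np.float64(195.59), 99), (np.float64(195.85), 54), (np.float64(222.65), -105), (np.float64(222.82), -47)]
col 194 [(np.float64(195.18), 33), (np.float64(195.61), 97), (np.float64(195.86), 54), (np.float64(222.76), -102), (np.float64(222.82999999999998), -46)]
col 196 [(np.float64(195.6), 92), (np.float64(196.07), 47), (np.float64(199.54), 33), (np.float64(222.81), -99), (np.float64(222.85), -51)]
lampcol 205 [(np.float64(195.66), 89), (np.float64(196.05), 61), (np.float64(205.64), -65), (np.float64(209.8), 58), (np.float64(223.19), -61)]
lampcol 222 [(np.float64(195.68), 88), (np.float64(196.11), 65), (np.float64(220.98), -39), (np.float64(221.32999999999998), -65), (np.float64(223.31), -51)]
lampcol 226 [(np.float64(195.84), 73), (np.float64(196.28), 74), (np.float64(221.05), -36), (np.float64(221.37), -67), (np.float64(223.38), -54)]
detcol 153 [(np.float64(195.78), 49), (np.float64(196.17), 42), 
[... 3293 characters left out ...]
 240], [247, 247, 247, 236, 206, 172, 164, 150, 141, 148, 185, 207, 209, 228, 245, 247, 247, 247, 246, 244, 243, 243, 243, 244, 246, 246, 246, 246, 246, 246, 246, 246, 246, 246, 246, 246, 245, 244, 244, 243, 243, 242, 241, 237, 229, 225], [247, 248, 247, 242, 228, 212, 202, 199, 199, 201, 224, 242, 244, 245, 247, 247, 247, 246, 246, 247, 247, 246, 246, 246, 246, 246, 246, 246, 246, 245, 245, 245, 244, 244, 244, 243, 239, 232, 228, 227, 225, 221, 219, 206, 179, 160], [247, 247, 247, 247, 246, 244, 243, 243, 243, 243, 245, 247, 247, 247, 247, 247, 247, 246, 247, 246, 246, 247, 246, 245, 245, 244, 244, 244, 244, 240, 232, 228, 227, 225, 223, 221, 207, 180, 160, 155, 143, 121, 109, 100, 85, 77]]
```

Run:
```python
from h import *
p=lambda u,v,z:plane("top",[u,v],z)[0].round(4)
print("base back/front",p(193,195.6,.01),p(193,222.75,.003))
print("base front line",p(160,221.75,.003),p(226,223.35,.003), "back", p(193,195.6,.01),p(226,196.1,.1))
print("lamp top back/front",p(222,195.9,.1),p(222,221.2,.1), "row226",p(226,196.1,.1),p(226,221.25,.1))
print("det top back/front",p(160,194.6,.1),p(160,218.9,.1))
for r,a,b,l in((202,148.7,169.9,228.9),(206,148.5,169.9,228.85),(217,147.9,168.95,228.15)): print("det ends,lamp end",p(a,r,.1),p(b,r,.1),p(l,r,.1))
print("lamp gap edge",p(199.7,217,.1))
```

```text
base back/front [0.5733 0.1957 0.01  ] [0.4804 0.1931 0.003 ]
base front line [0.481  0.3071 0.003 ] [0.4811 0.0796 0.003 ] back [0.5733 0.1957 0.01  ] [0.5664 0.0745 0.1   ]
lamp top back/front [0.5667 0.0873 0.1   ] [0.4861 0.0847 0.1   ] row226 [0.5664 0.0745 0.1   ] [0.4863 0.072  0.1   ]
det top back/front [0.5663 0.2866 0.1   ] [0.4886 0.2828 0.1   ]
det ends,lamp end [0.5417 0.3218 0.1   ] [0.5433 0.2536 0.1   ] [0.5477 0.0646 0.1   ]
det ends,lamp end [0.5288 0.3218 0.1   ] [0.5305 0.253  0.1   ] [0.5349 0.0644 0.1   ]
det ends,lamp end [0.4937 0.3218 0.1   ] [0.4953 0.2544 0.1   ] [0.4999 0.0656 0.1   ]
lamp gap edge [0.4977 0.1562 0.1   ]
```

```bash
python3 -m jog '2.4 5.6 0.5 0 0 6.5 8; 2.4 5.6 0 0 0 6.5 4; 2.4 5.6 0 0 0 6.5 0; 2.4 5.6 0 0 0 6.5 0; 2.4 5.6 0 0 0 6.5 0; 2.4 5.6 0 0 0 6.5 0; 2.4 5.6 0 0 0 6.5 0; 2.4 5.6 0 0 0 6.5 0; 2.4 5.6 0 0 0 6.5 0; 2.4 5.6 0 0 0 6.5 0; 2.4 5.6 0 0 0 6.3 0; 1.2 5.6 0 0 0 2.0 0'
```

```text
time: 1.6
ee_pos: [0.4483, 0.0993, 0.227]
ee_rot: [0.707, 0.708, -0.0, -0.0]
contact_force: [1.0, -0.3, 0.5]
grip_width: 0.003
gripper_force: 0.0
```

```bash
python3 -m jog '0 0.7 -5 0 0 0 0; 0.5 0.7 -4 0 0 0 0; 1 0 -1.7 0 0 0 0; 1 0 -0.6 0 0 0 0; 0.8 0 0 0 0 0 0; 0.5 0 0 0 0 0 0; 0.5 0 0 0 0 0 0; 0.5 0 0 0 0 0 0; 0 0 0 0 0 0 0'
```

```text
time: 2.72
ee_pos: [0.4963, 0.1111, 0.1148]
ee_rot: [0.707, 0.707, 0.0, 0.0]
contact_force: [-0.3, 0.0, -0.6]
grip_width: 0.002
gripper_force: 0.0
```

```bash
python3 -m jog '0.3 0.2 0 0 0 0 0; 0.3 0 0 0 0 0 0; 0.3 0 0 0 0 0 0; 0.3 0 0 0 0 0 0;0 0 0 0 0 0 0'; python3 -m jog '0.3 0 0 0 0 0 0; 0.3 0 0 0 0 0 0; 0.3 0 0 0 0 0 0; 0.2 0 0 0 0 0 0;0 0 0 0 0 0 0'
python3 - <<'E'
from h import *
im,d=get_image("top"); np.savez("pics/top1.npz",im=im,d=d)
s,_=get_image("scene"); a=cv2.resize(im[180:240,140:240],(800,480)); cv2.imwrite("pics/a1.png",a[:,:,::-1])
hsv=cv2.cvtColor(im,cv2.COLOR_RGB2HSV); H,S,V=[hsv[...,i].astype(int) for i in range(3)]
m=(H>=6)&(H<20)&(S>140)&(V>120); m[:190]=0;m[:,:190]=0;m[230:]=0;m[:,235:]=0
q=np.argwhere(m); print(len(q),q.mean(0),q.min(0),q.max(0)); print(plane("top",q.mean(0)[::-1],.131))
E
```

```text
time: 3.35
ee_pos: [0.5084, 0.1132, 0.1146]
ee_rot: [0.707, 0.707, 0.0, 0.0]
contact_force: [-1.1, -0.7, -0.1]
grip_width: 0.002
gripper_force: 0.1
time: 3.98
ee_pos: [0.5193, 0.1132, 0.1146]
ee_rot: [0.707, 0.707, 0.0, 0.0]
contact_force: [-0.3, 0.5, -1.0]
grip_width: 0.001
gripper_force: 0.2<stdin>:6: RuntimeWarning: Mean of empty slice.
  ret = um.true_divide(
Traceback (most recent call last):
ValueError: zero-size array to reduction operation minimum which has no identity
```

```bash
python3 -m jog '0.2 0 0 0 0 0 0; 0.2 0 0 0 0 0 0; 0 0 0 0 0 0 0';  python3 -m jog '0.2 0 0 0 0 0 0; 0 0 0 0 0 0 0'; python3 -m jog '0.2 0 0 0 0 0 0; 0 0 0 0 0 0 0'
```

```text
time: 4.45
ee_pos: [0.5232, 0.1132, 0.1147]
ee_rot: [0.707, 0.707, 0.0, 0.0]
contact_force: [-0.6, 1.5, -0.1]
grip_width: 0.005
gripper_force: 0.4
time: 4.7
ee_pos: [0.5252, 0.1132, 0.1147]
ee_rot: [0.707, 0.707, 0.0, 0.0]
contact_force: [-0.4, -0.4, -0.0]
grip_width: 0.003
gripper_force: 0.4
time: 4.95
ee_pos: [0.5256, 0.1132, 0.1146]
ee_rot: [0.707, 0.707, -0.001, -0.001]
contact_force: [-8.4, -0.7, 3.2]
grip_width: 0.007
gripper_force: 4.1
```

View pics/a1.png

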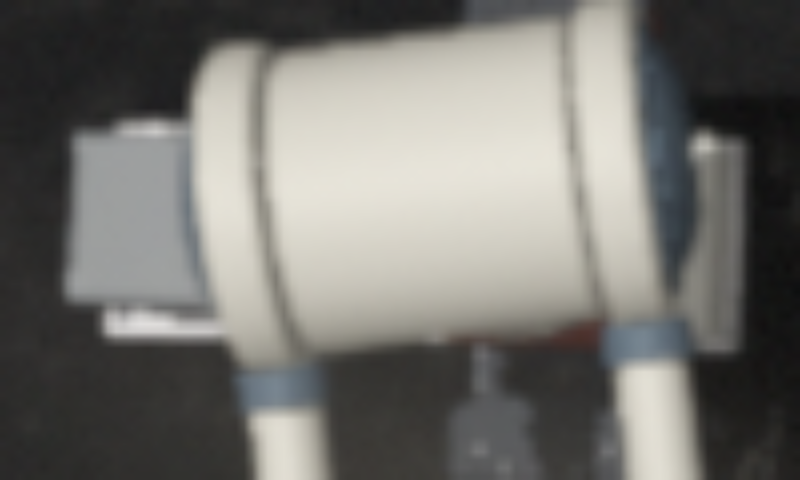

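The picture shows the arm covering the lamp, so the knob is hidden, but the force step marks the end stop. I'll push slightly more, back off, and check the knob from a clear pose on the way to the rack.

```bash
python3 -m jog '0.1 0 0 0 0 0 0; 0 0 0 0 0 0 0; -0.5 0 0 0 0 0 0; -1.5 0 0 0 0 0 0; -0.5 0 4 0 0 0 0; 0 -4 4 0 0 0 0; -0.8 -6 0 0 0 3 0; -0.8 -6 0 0 0 3.5 2; -0.8 -6 0 0 0 3 5; -0.5 -0.9 0 0 0 0 5; 0 0 0 0 0 0 5'
python3 - <<'E'
from h import *
ref=np.load("pics/top0.npz")["im"]
im,d=get_image("top"); s,sd=get_image("scene"); np.savez("pics/b.npz",im=im,d=d,s=s,sd=sd)
cv2.imwrite("pics/b.png",np.vstack([cv2.resize(im[180:250,140:320],(800,311)),cv2.resize(s[180:270,170:390],(800,289))])[:,:,::-1])
hsv=cv2.cvtColor(im,cv2.COLOR_RGB2HSV); H,S,V=[hsv[...,i].astype(int) for i in range(3)]
m=(H>=6)&(H<20)&(S>140)&(V>120); m[:190]=0;m[:,:190]=0;m[230:]=0;m[:,235:]=0
q=np.argwhere(m); print(len(q)); 
if len(q): print(q.mean(0),plane("top",q.mean(0)[::-1],.131))
E
```

```text
time: 6.32
ee_pos: [0.4741, -0.116, 0.1947]
ee_rot: [0.647, 0.762, 0.0, 0.0]
contact_force: [-0.2, 0.9, 0.9]
grip_width: 0.419
gripper_force: 0.0
10
[203.3 212.7] [[0.54022451 0.11259269 0.131     ]]
```

View pics/b.png

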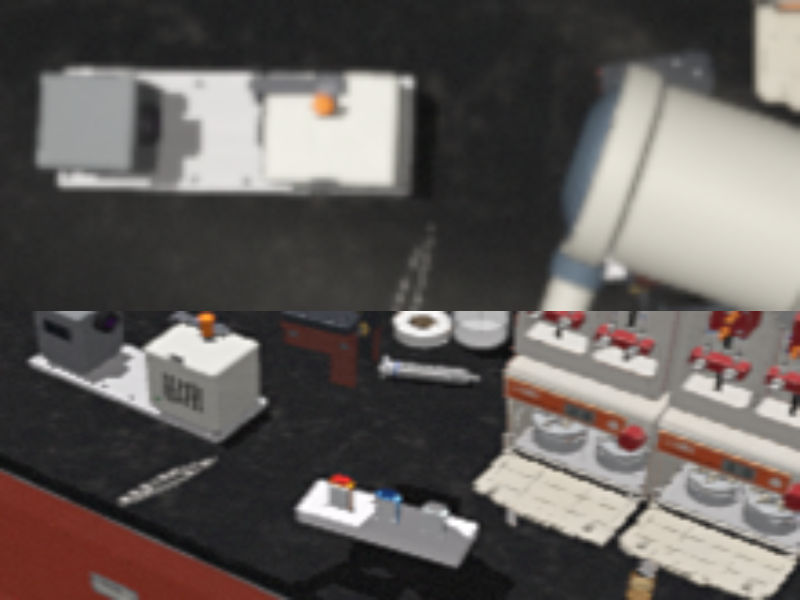

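The upper part (top view) shows the knob now at the back of its travel. It moved from row 212.1 to 203.3, about 27–30 mm, and I felt the end stop. The lower part (scene view) shows the rack clearly, with the red stopper near scene pixel (264,233). Now a second measurement of the red cell from the scene view.

Run:
```python
from h import *
f=np.load("pics/b.npz"); s,sd=f["s"],f["sd"]; im0=np.load("pics/top0.npz")["im"]
P=cloud("scene",sd)
def blobs(im,cam,box,tests,z):
    hsv=cv2.cvtColor(im,cv2.COLOR_RGB2HSV); H,S,V=[hsv[...,i].astype(int) for i in range(3)]
    x0,y0,x1,y1=box
    for n,t in tests.items():
        m=t(H,S,V); k=np.zeros_like(m); k[y0:y1,x0:x1]=1; q=np.argwhere(m&k)[:,::-1]
        w=plane(cam,q,z); print(cam,n,len(q),q.mean(0).round(1),w.mean(0).round(4),"ext",w.min(0).round(4),w.max(0).round(4))
T={"red":lambda H,S,V:((H<7)|(H>170))&(S>110)&(V>80),"blue":lambda H,S,V:(H>98)&(H<125)&(S>90)}
blobs(s,"scene",(250,225,300,265),T,.0525)
blobs(im0,"top",(275,222,325,242),T,.056)
blobs(s,"scene",(250,225,300,265),{"amber":lambda H,S,V:(H>=7)&(H<28)&(S>60)},.04)
# rack by white depth points
m=(P[...,2]>.014)&(P[...,2]<.022)&(P[...,0]>.4)&(P[...,0]<.52)&(P[...,1]<-.06)&(P[...,1]>-.27)
q=P[m]; r=cv2.minAreaRect(q[:,:2].astype(np.float32)); print("scene rack",r,len(q))
c=cv2.boxPoints(r); print(c)
cv2.imwrite("pics/c.png",np.hstack([cv2.resize(s[222:262,245:305],(600,400),interpolation=cv2.INTER_CUBIC)])[:,:,::-1])
```

```text
scene red 14 [263.2 231.9] [ 0.4628 -0.11    0.0525] ext [ 0.4552 -0.1187  0.0525] [ 0.4702 -0.1009  0.0525]
scene blue 25 [276.7 236.8] [ 0.4682 -0.1638  0.0525] ext [ 0.4595 -0.1796  0.0525] [ 0.4767 -0.1508  0.0525]
top red 10 [284.3 233.3] [ 0.4526 -0.1164  0.056 ] ext [ 0.4502 -0.122   0.056 ] [ 0.4569 -0.1089  0.056 ]
top blue 15 [298.8 231.2] [ 0.4606 -0.1636  0.056 ] ext [ 0.4578 -0.1708  0.056 ] [ 0.4647 -0.1545  0.056 ]
scene amber 14 [265.5 234.3] [ 0.4682 -0.1164  0.04  ] ext [ 0.4399 -0.1702  0.04  ] [ 0.4877 -0.0932  0.04  ]
scene rack ((0.4635775685310364, -0.16440223157405853), (0.061077624559402466, 0.17287534475326538), 10.308300971984863) 284
[[ 0.41806412 -0.0848245 ]
 [ 0.44899923 -0.2549095 ]
 [ 0.509091   -0.24397996]
 [ 0.4781559  -0.07389498]]
```

View pics/c.png

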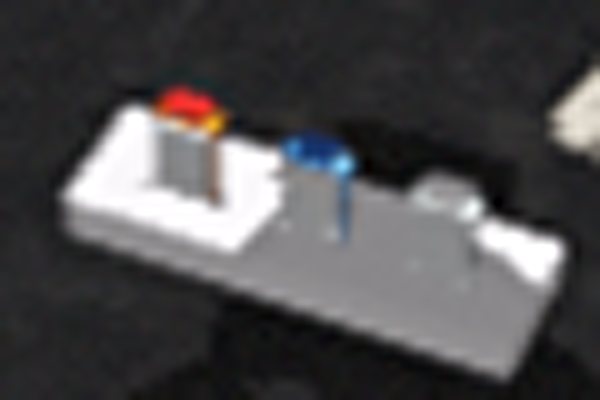

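The crop shows the red cell standing upright in the pocket, its frosted face towards the camera, consistent with the rack's yaw of about 9.7°. Next I descend straddling it, with the fingertips just above the rack top.

```bash
python3 -m jog '-1.1 0 -3 0 0 0.2 5; -1.1 0 -4 0 0 0 4.4; 0 0 -4 0 0 0 4; 0 0 -3 0 0 0 4; 0 0 -2 0 0 0 4; 0 0 -1.2 0 0 0 4; 0 0 -0.1 0 0 0 3; 0 0 0 0 0 0 2.4; 0 0 0 0 0 0 2.4; 0 0 0 0 0 0 2.4'; python3 -m jog '0 0 0 0 0 0 2.0; 0 0 0 0 0 0 2.0;0 0 0 0 0 0 2.0'
python3 - <<'E'
from h import *
s,sd=get_image("scene"); cv2.imwrite("pics/d.png",cv2.resize(s[205:265,225:315],(780,520),interpolation=cv2.INTER_CUBIC)[:,:,::-1])
E
```

```text
time: 7.68
ee_pos: [0.4524, -0.116, 0.0224]
ee_rot: [0.645, 0.764, 0.0, 0.001]
contact_force: [-0.4, 0.0, 0.2]
grip_width: 0.275
gripper_force: 0.0
time: 8.05
ee_pos: [0.452, -0.1158, 0.0216]
ee_rot: [0.645, 0.764, -0.0, -0.0]
contact_force: [0.5, 0.4, -0.2]
grip_width: 0.223
gripper_force: 0.0
```

View pics/d.png

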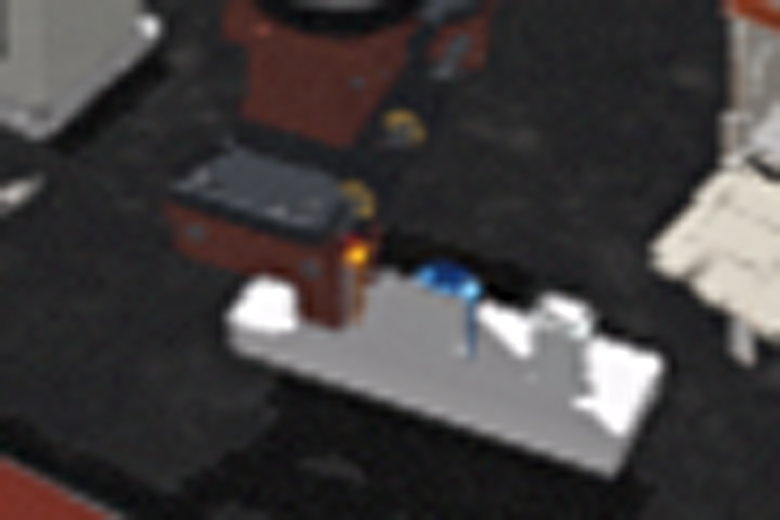

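The picture shows the two fingers straddling the red cell. The front finger is at crop (325,290), the cell's amber edge shows to its right at (355,265), and nothing is touching. I'll check the lateral offset by projecting the assumed cell edges.

Run:
```python
from h import *
def proj(n,p):
    K,o,q=cam(n); c=K@(rot(q).T@(np.array(p)-o)); return (c[:2]/c[2]).round(2)
y=np.radians(9.7); ex=np.array([np.cos(y),np.sin(y),0]); ey=np.array([-np.sin(y),np.cos(y),0]); C=np.array([.452,-.116,0])
for a,b,z in((-6.25,11.25,35),(-6.25,-11.25,35),(6.25,-11.25,35),(-6.25,-11.25,18),(-4.5,8,56),(4.5,8,56),(4.5,-8,56),(-4.5,-8,56)):
    print(a,b,z,proj("scene",C+ex*a/1e3+ey*b/1e3+[0,0,z/1e3]),proj("top",C+ex*a/1e3+ey*b/1e3+[0,0,z/1e3]))
s=np.load("pics/b.npz")["s"]
for v in (235,237,239): print(v,s[v,256:272].tolist())
im=np.load("pics/top0.npz")["im"]
for v in (231,232,233,234,235): print(v,(im[v,278:291,0].astype(int)-im[v,278:291,2]).tolist())
```

```text
-6.25 11.25 35 [259.32 237.97] [280.65 235.8 ]
-6.25 -11.25 35 [265.04 239.77] [287.36 234.82]
6.25 -11.25 35 [266.45 237.6 ] [286.78 231.07]
-6.25 -11.25 18 [264.98 243.25] [286.95 234.75]
-4.5 8 56 [260.38 233.57] [281.96 235.21]
4.5 8 56 [261.42 232.03] [281.54 232.47]
4.5 -8 56 [265.51 233.3 ] [286.38 231.76]
-4.5 -8 56 [264.49 234.85] [286.81 234.51]
235 [[221, 218, 221], [255, 254, 255], [255, 253, 255], [245, 243, 246], [195, 196, 200], [143, 145, 147], [149, 146, 145], [163, 159, 160], [193, 189, 190], [203, 182, 166], [149, 102, 64], [96, 80, 77], [81, 80, 86], [58, 57, 59], [32, 33, 33], [23, 21, 22]]
237 [[255, 252, 255], [252, 250, 252], [251, 249, 252], [244, 242, 245], [197, 195, 198], [137, 137, 139], [133, 134, 135], [136, 137, 140], [135, 136, 139], [124, 118, 117], [152, 135, 127], [227, 223, 223], [255, 255, 255], [255, 255, 255], [254, 251, 254], [234, 231, 234]]
239 [[250, 247, 250], [250, 248, 251], [251, 248, 251], [240, 238, 241], [187, 185, 188], [132, 132, 134], [131, 131, 132], [135, 135, 137], [135, 137, 138], [122, 117, 116], [146, 130, 122], [223, 218, 218], [253, 252, 255], [251, 249, 252], [251, 249, 252], [238, 236, 238]]
231 [3, 4, 4, 5, 9, 14, 13, 18, 22, 12, 4, 3, 3]
232 [3, 5, 14, 30, 52, 71, 81, 101, 109, 60, 9, 4, 3]
233 [3, 7, 29, 100, 138, 149, 152, 157, 152, 94, 19, 4, 3]
234 [4, 4, 17, 97, 147, 151, 141, 128, 110, 73, 26, 4, 3]
235 [3, 4, 12, 58, 94, 87, 57, 40, 27, 14, 5, 3, 3]
```

Both views agree with the assumed centre to about 2 mm. I'll close in steps and watch the side force.

```bash
for w in 1; do python3 -m jog '0 0 0 0 0 0 1.7; 0 0 0 0 0 0 1.7'; python3 -m jog '0 0 0 0 0 0 1.5; 0 0 0 0 0 0 1.5'; python3 -m jog '0 0 0 0 0 0 1.36; 0 0 0 0 0 0 1.36'; done
```

```text
time: 8.35
ee_pos: [0.452, -0.1158, 0.0216]
ee_rot: [0.645, 0.764, -0.0, -0.0]
contact_force: [-0.7, 0.1, 0.1]
grip_width: 0.193
gripper_force: 0.0
time: 8.6
ee_pos: [0.4521, -0.1158, 0.0217]
ee_rot: [0.645, 0.764, 0.0, 0.0]
contact_force: [0.2, -0.1, -0.4]
grip_width: 0.172
gripper_force: 0.1
time: 8.85
ee_pos: [0.452, -0.1158, 0.0216]
ee_rot: [0.645, 0.764, -0.0, 0.0]
contact_force: [0.9, 0.2, 0.5]
grip_width: 0.158
gripper_force: 0.1
```

```bash
python3 -m jog '0 0 0 0 0 0 1.0; 0 0 0 0 0 0 1.0; 0 0 0 0 0 0 0.8; 0 0 0 0 0 0 0.8'; python3 -m jog '0 0 0 0 0 0 0.8; 0 0 0.2 0 0 0 0.8; 0 0 0.3 0 0 0 0.8;0 0 0 0 0 0 0.8'
```

```text
time: 9.35
ee_pos: [0.4524, -0.1157, 0.0217]
ee_rot: [0.645, 0.764, 0.0, 0.0]
contact_force: [4.2, 0.2, -2.2]
grip_width: 0.137
gripper_force: 30.0
time: 9.85
ee_pos: [0.4524, -0.1157, 0.0271]
ee_rot: [0.645, 0.764, 0.0, 0.0]
contact_force: [3.9, 2.4, 0.3]
grip_width: 0.138
gripper_force: 30.0
```

Gripped at 12 mm. The +4 N side force means the cell leans on the pocket wall, so I'll relieve it by 1 mm and then lift straight.

```bash
python3 -m jog '0.1 0 0 0 0 0 0.8; 0.05 0 0 0 0 0 0.8; 0 0 0 0 0 0 0.8'; python3 -m jog '0 0 0.5 0 0 0 0.8; 0 0 0.7 0 0 0 0.8; 0 0 0.8 0 0 0 0.8; 0 0 1.5 0 0 0 0.8; 0 0 3 0 0 0 0.8; 0 0 4 0 0 0 0.8; 0 0 4 0 0 0 0.8; 0 0 1.5 0 0 0 0.8; 0 0 0 0 0 0 0.8'
```

```text
time: 10.22
ee_pos: [0.4529, -0.1159, 0.0262]
ee_rot: [0.645, 0.764, -0.001, -0.001]
contact_force: [-0.9, 0.1, 0.2]
grip_width: 0.141
gripper_force: 30.0
time: 11.35
ee_pos: [0.454, -0.1159, 0.1875]
ee_rot: [0.645, 0.764, 0.0, 0.001]
contact_force: [0.5, -0.5, -0.4]
grip_width: 0.143
gripper_force: 30.0
```

```bash
python3 -m jog '0.5 2 0 0 0 -0.6 0.8; 0.9 4 0 0 0 -1.3 0.8; 1.1 5 0 0 0 -1.6 0.8; 1.2 5 0 0 0 -1.6 0.8; 1.1 5 0 0 0 -1.6 0.8; 1.1 5 0 0 0 -1.6 0.8; 0.9 4 0 0 0 -1.0 0.8; 0.4 1.5 0 0 0 -0.36 0.8; 0.1 0.5 0 0 0 0 0.8; 0 0 0 0 0 0 0.8; 0 0 0 0 0 0 0.8'
python3 - <<'E'
from h import *
s,sd=get_image("scene"); im,d=get_image("top"); np.savez("pics/e.npz",s=s,sd=sd,im=im,d=d)
def proj(n,p):
    K,o,q=cam(n); c=K@(rot(q).T@(np.array(p)-o)); return (c[:2]/c[2])
p=np.array(read_state()["ee_pos"]); c=proj("scene",p).round().astype(int); print(p,c, proj("top",p))
cv2.imwrite("pics/e.png",cv2.resize(s[c[1]-30:c[1]+30,c[0]-40:c[0]+40],(800,600),interpolation=cv2.INTER_CUBIC)[:,:,::-1])
E
```

```text
time: 12.72
ee_pos: [0.5266, 0.203, 0.1868]
ee_rot: [0.708, 0.707, -0.0, 0.0]
contact_force: [-0.3, -0.1, -0.5]
grip_width: 0.14
gripper_force: 30.0
[0.52662574 0.20323536 0.18693541] [205 165] [179.86996002 205.83884706]
```

View pics/e.png

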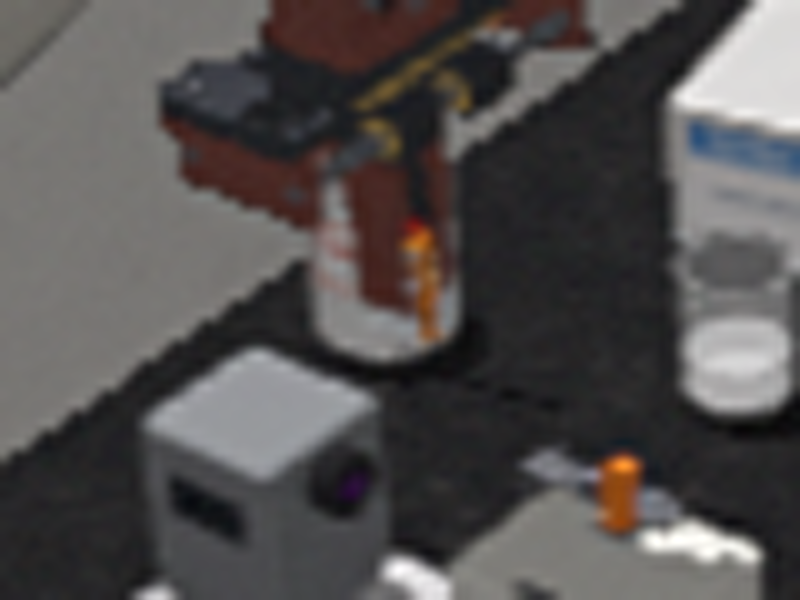

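The picture shows the cell upright between the fingers, with its amber window strip at crop (425,290) and the stopper at (415,228). The detector's top corners are at crop (145,425), (265,478), (378,400) and (258,348), and the open knob is at (620,495). I'll compare these with predictions in the same view.

Run:
```python
from h import *
def proj(n,p):
    K,o,q=cam(n); c=K@(rot(q).T@(np.array(p)-o)); return (c[:2]/c[2]).round(2)
O=np.array([.5266,.2045,0]); T=np.array([.5266,.2032,.1869])
obs=lambda x,y:(165+(x+.5)/10-.5,135+(y+.5)/10-.5)
for n,p,o in(("det -x+y",(-.035,.118,.1),(145,425)),("det -x-y",(-.035,.048,.1),(265,478)),("det +x-y",(.035,.048,.1),(378,400)),("det +x+y",(.035,.118,.1),(258,348)),("knob top",(.015,-.0915,.131),(620,462))):
    q=proj("scene",O+p); w=plane("scene",obs(*o),p[2])[0]-O-p; print(n,q,np.round(obs(*o),2),"world diff mm",(w*1e3).round(1))
for a,z in((-6.25,-17.7),(6.25,-17.7),(-6.25,27.3),(6.25,27.3)): print("win edge",a,z,proj("scene",T+np.array([a,-11.25,z])/1e3))
s=np.load("pics/e.npz")["s"]; h=cv2.cvtColor(s,cv2.COLOR_RGB2HSV).astype(int)
m=(h[...,0]>=6)&(h[...,0]<25)&(h[...,1]>120)&(h[...,2]>90)
for v in range(154,173): 
    u=np.where(m[v,200:215])[0]+200; print(v,u.tolist(),end=" ")
print()
for v in range(160,172): print(v,s[v,203:212].tolist())
```

```text
det -x+y [177.76 177.96] [179.05 177.05] world diff mm [7.7 0.1 0. ]
det -x-y [190.97 183.75] [191.05 182.35] world diff mm [7.3 6.1 0. ]
det +x-y [202.51 175.45] [202.35 174.55] world diff mm [4.5 4.7 0. ]
det +x+y [189.44 169.95] [190.35 169.35] world diff mm [ 5.5 -0.1  0. ]
knob top [226.53 183.  ] [226.55 180.75] world diff mm [11.9  9.1  0. ]
win edge -6.25 -17.7 [206.36 170.71]
win edge 6.25 -17.7 [208.45 169.21]
win edge -6.25 27.3 [205.55 160.78]
win edge 6.25 27.3 [207.68 159.31]
154 [] 155 [] 156 [] 157 [] 158 [206, 207] 159 [205, 206, 207] 160 [207, 208] 161 [206, 207, 208] 162 [206, 207, 208] 163 [207, 208] 164 [207, 208] 165 [206, 207] 166 [207] 167 [207] 168 [207, 208] 169 [] 170 [] 171 [] 172 [] 
160 [[70, 40, 36], [70, 42, 38], [93, 72, 62], [132, 103, 83], [126, 78, 41], [105, 72, 52], [69, 44, 41], [65, 53, 54], [33, 32, 33]]
161 [[67, 36, 32], [68, 40, 35], [85, 58, 48], [117, 81, 58], [119, 72, 33], [99, 70, 48], [70, 44, 43], [63, 49, 49], [34, 32, 37]]
162 [[68, 38, 31], [68, 38, 33], [77, 49, 43], [111, 76, 57], [133, 87, 47], [134, 100, 69], [81, 56, 51], [78
[... 595 characters left out ...]
, 140, 142], [137, 139, 142], [136, 139, 142], [131, 127, 128], [119, 78, 49], [127, 96, 78], [129, 129, 131], [91, 92, 92], [24, 24, 26]]
168 [[134, 133, 134], [136, 136, 136], [137, 139, 141], [139, 132, 130], [135, 93, 61], [131, 91, 64], [121, 108, 99], [55, 51, 50], [16, 16, 16]]
169 [[138, 135, 134], [129, 127, 126], [118, 115, 117], [134, 130, 129], [124, 112, 101], [83, 75, 72], [53, 50, 47], [20, 22, 22], [13, 13, 13]]
170 [[142, 140, 139], [115, 113, 112], [100, 99, 98], [77, 76, 77], [54, 51, 49], [22, 24, 26], [19, 19, 20], [18, 17, 18], [17, 17, 16]]
171 [[51, 49, 48], [39, 38, 38], [34, 33, 33], [24, 22, 27], [16, 17, 18], [13, 14, 15], [19, 20, 19], [19, 17, 21], [17, 19, 20]]
```

Both the cell and the photometer show the same small scene-camera bias, about −1 px in row. The pocket contact suggests the top camera reads x about 1.5 mm low. So the target TCP is about (0.528, 0.204, 0.0752); I'll descend into the gap.

```bash
python3 -m jog '0.15 0.1 -0.5 0 0 0 0.8; 0 0 -1.5 0 0 0 0.8; 0 0 -2 0 0 0 0.8; 0 0 -2 0 0 0 0.8; 0 0 -2 0 0 0 0.8; 0 0 -1.5 0 0 0 0.8; 0 0 -1 0 0 0 0.8; 0 0 -0.5 0 0 0 0.8; 0 0 -0.15 0 0 0 0.8; 0 0 0 0 0 0 0.8; 0 0 0 0 0 0 0.8'
python3 - <<'E'
from h import *
s,sd=get_image("scene"); np.savez("pics/f.npz",s=s,sd=sd)
cv2.imwrite("pics/f.png",cv2.resize(s[155:215,165:245],(800,600),interpolation=cv2.INTER_CUBIC)[:,:,::-1])
E
```

```text
time: 14.2
ee_pos: [0.5284, 0.2053, 0.0758]
ee_rot: [0.707, 0.707, 0.0, 0.0]
contact_force: [-0.5, -0.3, -1.1]
grip_width: 0.145
gripper_force: 30.0
```

View pics/f.png

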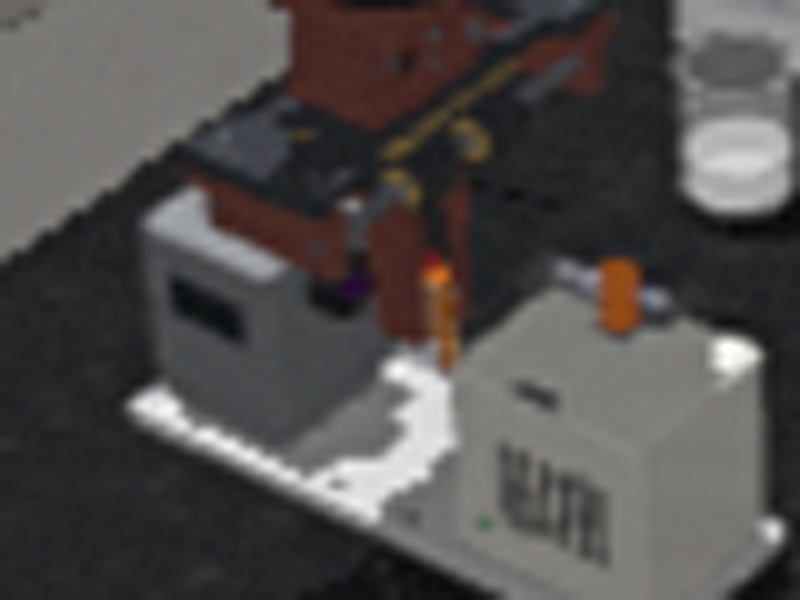

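The picture shows the cell in the gap, with its amber window at crop (443,315) facing the lamp side and the stopper at (435,268). The detector lens is at (353,290) and the open knob at (620,295). One more relative check: the lens and the cell window in the same view.

Run:
```python
from h import *
def proj(n,p):
    K,o,q=cam(n); c=K@(rot(q).T@(np.array(p)-o)); return (c[:2]/c[2]).round(2)
O=np.array([.5282,.2047,0])
e=np.load("pics/e.npz")["s"]; f=np.load("pics/f.npz")["s"]; b=np.load("pics/b.npz")["s"]
for n,s in(("b",b),("e",e)):
    t=s[178:190,192:208].astype(int); w=np.clip((t[...,0]+t[...,2])/2-t[...,1]-8,0,None); v,u=np.mgrid[178:190,192:208]
    print(n,"lens",(w*u).sum()/w.sum(),(w*v).sum()/w.sum(),w.sum())
for y in(.035,.04,.048): print("lens pred y",y,proj("scene",O+[0,y,.08]))
t=f[176:196,203:216].astype(int); w=np.clip(t[...,0]-t[...,2]-35,0,None); v,u=np.mgrid[176:196,203:216]
for r in range(4,18): print(v[r,0],w[r].tolist())
p=np.array(read_state()["ee_pos"]); C=np.array([p[0],p[1],p[2]-.0177])
for a,z in((-6.25,0),(6.25,0),(-6.25,45),(6.25,45)): print(a,z,proj("scene",C+np.array([a,-11.25,z])/1e3))
# base front edge and lamp/det vertical edges residual, subpixel, image b
g=cv2.cvtColor(b,cv2.COLOR_RGB2GRAY).astype(float)
for y in(-.12,-.02,.0,.02,.12):
    q=proj("scene",O+[-.045,y,.010]); c=int(round(q[0])); r=int(q[1]); print("front edge",y,q,g[r-5:r+6,c].astype(int).tolist(),"rows",r-5)
```

```text
b lens 199.89473684210526 183.21052631578948 104.5
e lens 199.88636363636363 183.23636363636365 110.0
lens pred y 0.035 [199.92 184.48]
lens pred y 0.04 [198.97 184.07]
lens pred y 0.048 [197.44 183.4 ]
180 [3, 0, 0, 0, 11, 24, 0, 0, 0, 0, 0, 0, 0]
181 [2, 0, 0, 0, 29, 69, 43, 0, 0, 0, 0, 0, 0]
182 [0, 2, 0, 3, 62, 125, 115, 13, 0, 0, 0, 0, 0]
183 [2, 0, 0, 3, 26, 55, 60, 5, 0, 0, 0, 0, 0]
184 [0, 0, 0, 0, 4, 31, 43, 6, 0, 0, 0, 0, 0]
185 [3, 4, 0, 0, 8, 36, 60, 26, 0, 0, 0, 0, 0]
186 [1, 2, 1, 0, 2, 21, 56, 24, 0, 0, 0, 0, 0]
187 [0, 5, 4, 0, 7, 30, 51, 11, 0, 0, 0, 0, 0]
188 [0, 0, 0, 0, 0, 17, 48, 12, 0, 0, 0, 0, 0]
189 [0, 0, 0, 0, 0, 0, 45, 29, 0, 0, 0, 0, 0]
190 [0, 0, 0, 0, 0, 0, 42, 22, 0, 0, 0, 0, 0]
191 [0, 0, 0, 0, 0, 0, 23, 0, 0, 0, 0, 0, 0]
192 [0, 0, 0, 0, 0, 0, 0, 0, 0, 0, 0, 0, 0]
193 [0, 0, 0, 0, 0, 0, 0, 0, 0, 0, 0, 0, 0]
-6.25 0 [208.12 193.52]
6.25 0 [210.12 191.97]
-6.25 45 [207.37 184.35]
6.25 45 [209.41 182.83]
front edge -0.12 [224.34 217.99] [125, 127, 126, 119, 116, 123, 106, 50, 34, 36, 36] rows 212
front edge -0.02 [204.46 208.78] [216, 216, 219, 218, 224, 148, 71, 44, 40, 32, 35] rows 203
front edge 0.0 [200.61 206.99] [222, 220, 217, 220, 224, 194, 132, 51, 34, 32, 34] rows 201
front edge 0.02 [196.8  205.22] [106, 130, 216, 211, 206, 132, 60, 29, 32, 31, 35] rows 200
front edge 0.12 [178.3  196.64] [37, 35, 29, 87, 176, 113, 65, 38, 36, 36, 36] rows 191
```

The lens and the cell share the same residual (about 0 px in u, −1.3 px in v), so the cell sits on the light path to within about 1 mm. I'll let it settle and hand in.

```bash
python3 -m jog '0 0 0 0 0 0 0.8; 0 0 0 0 0 0 0.8; 0 0 0 0 0 0 0.8; 0 0 0 0 0 0 0.8' && python3 -c "
from station import *
print(sign_off())"
```

```text
time: 14.75
ee_pos: [0.528, 0.2052, 0.0751]
ee_rot: [0.707, 0.707, -0.0, -0.0]
contact_force: [0.3, 0.2, -0.2]
grip_width: 0.138
gripper_force: 30.0
the job is handed in; nothing more can be done
None
```

I pushed the shutter open to its end stop, and the red-stoppered cell is held upright by its frosted faces in the photometer gap, on the light path to within about 1 mm by the last camera check; the job was handed in at about 15 s, and no verdict came back.

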